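# Chock the bottles on the rocking mixer

### The arm

A 6-joint arm with a two-finger parallel gripper is mounted at the origin on the work surface. World frame = base frame: x ahead of the robot, y to its left, z up, the work surface at z = 0. Lengths are in m, angles in rad, forces in N, time in s.
With the tool pointing down it reaches from about 0.275 to 0.775 m from the base axis. Payload 14.6 kg.
Tool frame: the origin (TCP) lies midway between the tips of the shut fingers; the grasp point (between the pads) lies 19 mm behind it (bot.grasp_offset is the distance from the TCP to the grasp point, in m); z points along the fingers, y is the line along which they close (so a half turn about z gives the same grasp; the last joint's range is limited). The gripper opens to 85 mm and grips with 20 to 120 N. Pads are 22 mm wide; open, the fingers measure 114 mm over their backs; the gripper's body (76 mm by 85 mm) begins 54 mm behind the grasp point. The pads swing forward as they close: fully open they stand 13 mm farther back than shut.
Start: joints at [1.087, 0.263, -0.048, 1.259, 0, 1.415], TCP at [0.17, 0.497, 0.231] pointing down, gripper open.
Joint ranges: [-2.65, 2.65], [-0.89, 1.7], [-1.18, 1.37], [-2.13, 2.11], [-1.35, 1.29], [-3.14, 3.14]. Speed limits (rad/s): [1.89, 1.89, 2.57, 2.79, 3.14, 3.14].

### API

Orientations are given as [roll, pitch, yaw] about the fixed x, y, z axes, in that order (R = Rz(yaw) Ry(pitch) Rx(roll)).
In Python, from cell import bot, grip, inverse_kinematics, eyes, sensors gives the robot as it stands. Calls block until the motion is done:
- bot.reach(position, orientation): joint-space move of the TCP to a pose.
- bot.servo_line(position, attitude=None, max_speed=0.15, until_force=None): straight line of the TCP; attitude=None keeps the orientation; max_speed is the mean speed in m/s. With until_force (N) it stops when the force on the tool has changed by that much, and returns True; else False.
- bot.move_joints(angles): joint-space move.
- grip(opening, squeeze=None): finger opening in m; squeeze is the grip in N (None keeps the last); returns when the fingers have stopped.
- bot.hold(seconds).
- inverse_kinematics(position, orientation): joint angles nearest the present ones, or None.
- eyes.get_image(name): name is "scene" or "top" or "wrist"; returns a dict with "image" (420x560x3 uint8, red, green, blue), "fovy" (degrees; the focal length in pixels is half the picture's height over the tangent of half this angle, whatever the lens; pixels are square), "cx", "cy" (the principal point, pixels), "R" (3x3) and "t" (3): a world point X has camera coordinates R X + t; the wrist camera has in their place "mount" (4x4, takes a point from camera to tool coordinates, whose origin is the TCP and whose axes are the flange's). Camera axes: x right, y down, z forward; pixel columns grow to the right and rows downward; lengths in m; the calibration is good to about 2 mm. The wrist camera is an equidistant fisheye: a pixel r from the principal point sees the ray r / f radians off the axis. A picture is of the moment at which its call begins: read the wrist's pose just before it. There is no depth.
A pose or a line that the arm cannot do raises bot.Unreachable and nothing moves.
- bot.close_job(): hands the job in; it is judged then, once.
Readings, each from a call of its own:
- sensors.read_t(): time.
- sensors.read_joint_pos(): joint angles.
- sensors.read_joint_vel(): joint speeds.
- sensors.read_tau(): joint torques, N m.
- sensors.read_eef_pos(): TCP position.
- sensors.read_tcp_rot(): TCP orientation.
- sensors.read_contact_force(): force on the tool from outside, world axes, zero at the start.
- sensors.read_wrist_torque(): the same for the moment, N m.
- sensors.read_grip_width(): finger opening in m.
- sensors.read_finger_force(): force on a finger pad.
Only numpy, scipy, OpenCV 4.12 (cv2) and the standard library are available. Lean on these libraries where they do the work, as an engineer would, in place of code of your own. Each camera call takes 0.05 s, during which the arm holds its last target. There are 200 camera calls.

### The job

The three bottles lying on the rocking mixer have rolled apart and must be chocked before it is switched on. Take the yellow wedge stop out of the caddy, lay it across the platform on its flat base, lengthwise beside the bottles with its sloping face towards them, and push it up until the three bottles lie closed up against the fixed end bar with no play left. Set the wedge down whenever you put it down, never drop it or let it topple, keep the bottles lying square and centred between the side rails, and leave the other things on the bench where they are.

Things in the scene. Friction and masses are not known exactly. Their poses are not given: they have to be found in the camera images.
- rocker: rocking platform mixer, cream housing 230 x 260 mm, parked level, fixed. Origin: centre of its foot at bench height; z up, y along the row of bottles, x along the bottles' axes (away from the robot). Steel platform 220 (x) by 300 mm (y) with a dark grey rubber mat, top 105 mm above the bench, and a lip 3 mm higher than the mat round its edge. Its +y end is open.
- end_bar (a point): middle of the foot of the fixed end bar's rubber face, at mat height, at y = -120 mm of the mixer. The bar crosses the platform at its -y end, its face is 44 mm high and looks to +y, towards the bottles.
- rail (a point): middle of the near side rail: a 10 mm round steel bar along the mixer's y, 182 mm above the bench at x = -92 mm, from y = -138 to +138 mm, on a post at each end. The far rail is its mirror image at x = +92 mm. What is set down between them has to be held from above.
- bottle1: amber lab bottle with blue cap and white label, lying on its side on the mat, nearest to the end bar; 50 mm diameter, 110 mm long, about 180 g, rolls easily. Origin on its axis at half length; its x axis is the bottle's axis (cap towards -x), y and z turn as it rolls.
- bottle2: the middle bottle, same as bottle1
- bottle3: the last bottle, towards the open +y end, same as bottle1. When closed up against the end bar, the three axes lie at y = -95, -45 and +5 mm of the mixer.
- wedge: yellow plastic wedge stop, a bar 130 mm long with the section of a wheel chock, about 220 g. It starts standing on end in one caddy pocket, rib towards the caddy's front. z: along its length (up as it stands); origin at its lower end, centre of the 62 x 60 mm section; +y: from base to rib (up once it lies on its base); +x: towards the toe of the slope. Flat base at y = -30 mm, x = -31 to +31 mm.
- wedge_mid (a point): middle of the wedge, 65 mm along its length on the centre of its section; 30 mm above the surface when it lies on its base. With the row closed up and the slope touching the last bottle it is at y = +48 mm of the mixer (43 mm from that bottle's axis).
- wedge_toe (a point): middle of the bottom edge of the wedge's toe, at (31, -30, 65) mm in its frame. The toe is 2 mm high; from it the face slopes up at 45 degrees to (x, y) = (11, -8) mm, then a flat step at y = -8 mm runs back to the rib at x = -15 mm.
- wedge_rib (a point): middle of the top of the wedge's grip rib, at (-23, 30, 65) mm in its frame. The rib is 16 mm thick (x = -31 to -15 mm, flush with the plain back), stands 38 mm above the step (y = -8 to +30 mm) and runs the full length of 130 mm.
- caddy: grey open accessory caddy, 78 x 152 mm, 76 mm tall, fixed; origin at the centre of its underside, its front (the long side facing the robot) is -x. Two pockets side by side along y, each 70 x 70 mm inside, centred at y = +/-37 mm, floor 4 mm above the bench. The wedge stands in one of them and sticks out 58 mm above the rim.
- jar: plain white lidded jar, 56 mm across, 74 mm tall, standing in the other caddy pocket; loose, origin at the centre of its foot
- tube_rack: blue rack of orange-capped tubes, 100 x 152 mm, 108 mm tall; loose, origin at the centre of its underside
- tip_box: grey and pale blue pipette tip box, 85 x 122 mm, 73 mm tall; loose, origin at the centre of its underside
- timer: lime-green bench timer, 70 x 85 mm, 25 mm tall, lying flat; loose, origin at the centre of its underside
- reagent: clear glass jar with a blue cap, 70 mm across, 150 mm tall, standing; loose, origin at the centre of its foot
- wash_bottle: white squeeze bottle with a red cap and a bent spout, 68 mm across, 205 mm tall, standing; loose, origin at the centre of its foot
- tally_counter: small steel hand counter, 65 x 50 mm, 46 mm tall; loose, origin at the centre of its underside
Things that resemble listed ones, but are neither listed nor needed, are in the scene too. What is shaped like the bottle3 but purple is not meant.

How it is judged:
By the outcome, as a careful person would: the job done as asked, in the order asked, and still so for the second after the job is handed in, with the robot touching nothing.
It also fails if it takes over 58 s, if anything falls off the work surface, if the arm or the gripper's body presses on something with over 40 N, if the wrist force passes 120 N, or if a joint passes its speed limit or range.

## Working session

There is one attempt and no reset: what is moved stays moved. The work goes in short steps, each a Python script; the robot and the scene stay as the last script left them, time stands still between calls to the robot, and variables do not carry over. Pictures are saved under pics/ and viewed, at most 10 in all, crops included, and the job is handed in when it is done.

```bash
mkdir -p pics; ls
python3 - <<'E'
from cell import eyes
import cv2,numpy as np
for n in("scene","top"):
    d=eyes.get_image(n); cv2.imwrite(f"pics/{n}0.png",cv2.resize(d["image"][:,:,::-1],(800,600),interpolation=cv2.INTER_CUBIC)); cv2.imwrite(f"pics/{n}_raw.png",d["image"][:,:,::-1])
    print(n,d["fovy"],d["cx"],d["cy"],np.round(d["R"],3).tolist(),np.round(d["t"],3), (-np.array(d["R"]).T@d["t"]).round(3))
E
```

```text
pics
scene 50.16392655280949 272.56331322998403 211.0249855522459 [[-0.641, 0.768, 0.007], [0.512, 0.434, -0.741], [-0.572, -0.472, -0.671]] [ 0.335 -0.21   1.625] [1.251 0.601 0.933]
top 44.60038183007964 276.4911778748486 210.71799027832344 [[0.005, -1.0, -0.0], [-0.983, -0.005, -0.181], [0.181, 0.001, -0.983]] [0.04  0.568 1.407] [0.304 0.041 1.486]
```

View pics/scene0.png

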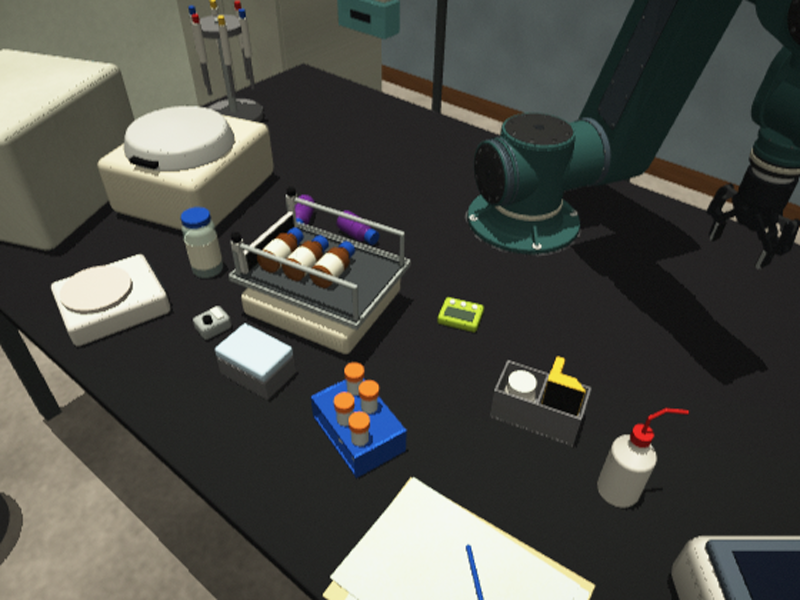

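View pics/top0.png

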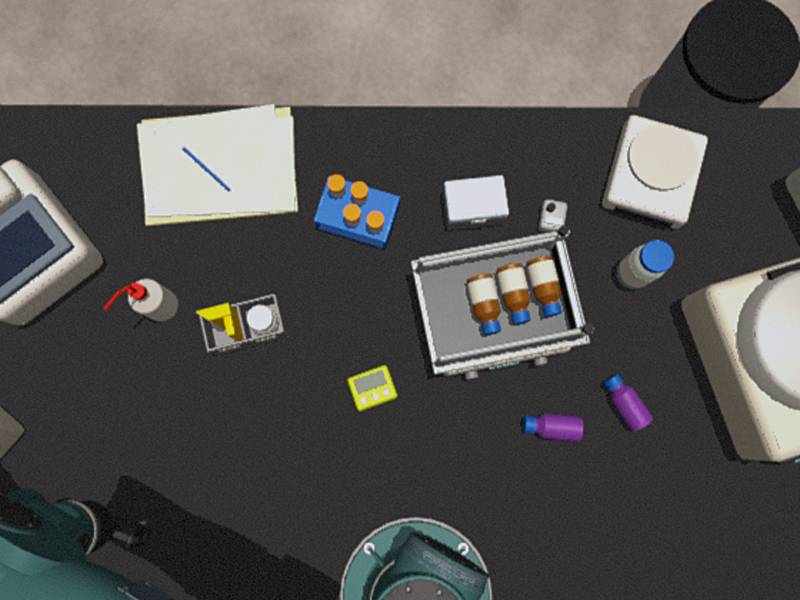

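Both views show the wedge standing in the left caddy pocket: top view (222,318), scene view (565,375). The mixer with three amber bottles is at top (500,305).

Candidates for the wedge (top view):
- yellow wedge (222,318)
- yellow sheet (290,112)
- lime timer (372,388)

Candidates for the bottles (top view):
- amber bottles (485,300), (513,292), (545,285)
- purple bottles (555,427), (628,403)
- reagent (645,262)

I choose the yellow wedge in the caddy and the amber bottles on the mixer, and check them in one crop.

Run:
```python
import cv2,numpy as np
t=cv2.imread("pics/top_raw.png");s=cv2.imread("pics/scene_raw.png")
def c(im,x,y,w,k): 
    return cv2.resize(im[y:y+int(w*.75),x:x+w],(400,300),interpolation=cv2.INTER_CUBIC)
o=np.vstack([np.hstack([c(t,282,155,140,0),c(t,130,195,80,0)]),np.hstack([c(s,155,125,140,0),c(s,335,240,90,0)])])
cv2.imwrite("pics/crop.png",o)
```

```text
(no output)
```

View pics/crop.png

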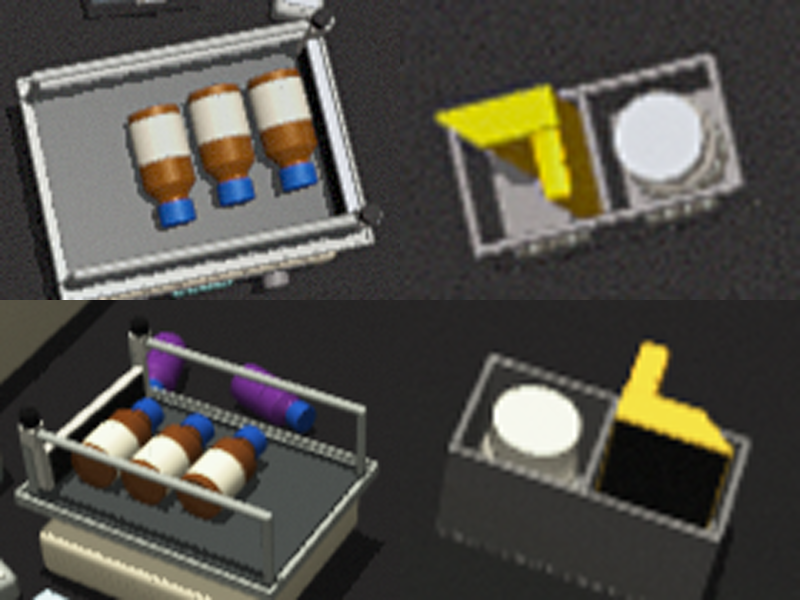

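The crop confirms the choice. The wedge's L-shaped end face is in the left pocket, with heel, toe and rib corners clear in both views. The jar stands beside it. The three amber bottles, blue caps towards the robot, lie between the rails.

```bash
cat > h.py <<'E'
import numpy as np,cv2
from cell import bot,grip,inverse_kinematics,eyes,sensors
from scipy.spatial.transform import Rotation as Ro
def cam(n):
    d=eyes.get_image(n); d["f"]=210/np.tan(np.radians(d["fovy"])/2); return d
def ray(d,p):
    v=np.array([(p[0]-d["cx"])/d["f"],(p[1]-d["cy"])/d["f"],1]); R=np.array(d["R"])
    return -R.T@d["t"], R.T@v/np.linalg.norm(v)
def onz(d,p,z):
    o,v=ray(d,p); return o+v*(z-o[2])/v[2]
def tri(r1,r2):
    (a,u),(b,v)=r1,r2
    s=np.linalg.lstsq(np.c_[u,-v],b-a,rcond=None)[0]; p,q=a+u*s[0],b+v*s[1]
    return (p+q)/2,np.linalg.norm(p-q)
def proj(d,X):
    c=np.array(d["R"])@X+d["t"]; return d["f"]*c[:2]/c[2]+[d["cx"],d["cy"]]
E
python3 - <<'E'
from h import *
np.set_printoptions(precision=4,suppress=True)
T,S=cam("top"),cam("scene")
W={"heel":((160,212.2),(383.2,266.5)),"toe":((137.4,218.4),(409.9,274.9)),"ribR":((164.4,234.2),(389.7,249.7)),"ribL":((160.6,235),(395.3,250.8))}
for k,(a,b) in W.items(): print(k,*tri(ray(T,a),ray(S,b)),onz(T,a,.134),onz(S,b,.134))
for p in((192.6,206),(198.6,232.2),(145.6,246.2)): print("caddy",onz(T,p,.076))
for k,p in dict(n_m=(206.8,139.7),n_p=(281.7,162.8),f_m=(169,172.25),f_p=(248.8,200.25)).items():
    X=onz(S,p,.182); q=proj(T,X); print("rail",k,X,"top crop px",(q-[282,155])*2.857)
for k,p in dict(pm=(286.3,182.75),pp=(251.3,229),mp=(162,193.25)).items():
    X=onz(S,p,.108); q=proj(T,X); print("plat",k,X,"top crop px",(q-[282,155])*2.857)
j=sensors.read_joint_pos();print(j,sensors.read_eef_pos(),sensors.read_tcp_rot(),sensors.read_t())
E
```

```text
heel [0.5476 0.3576 0.1286] 0.0028406674593413894 [0.5472 0.3551 0.134 ] [0.5515 0.3604 0.134 ]
toe [0.5304 0.4177 0.1287] 0.0029384728785713464 [0.53   0.4148 0.134 ] [0.5342 0.4201 0.134 ]
ribR [0.4882 0.3429 0.1275] 0.0018074992216228732 [0.4877 0.3406 0.134 ] [0.4939 0.3457 0.134 ]
ribL [0.4851 0.3542 0.129 ] 0.0052281794941713994 [0.4855 0.3506 0.134 ] [0.4884 0.3579 0.134 ]
caddy [0.5758 0.2779 0.076 ]
caddy [0.5017 0.2586 0.076 ]
caddy [0.4619 0.404  0.076 ]
rail n_m [ 0.4934 -0.2844  0.182 ] top crop px [346.9162 216.1495]
rail n_p [ 0.4385 -0.0378  0.182 ] top crop px [ 73.3866 275.6799]
rail f_m [ 0.6735 -0.2463  0.182 ] top crop px [297.7895  22.5361]
rail f_p [0.6191 0.     0.182 ] top crop px [30.8112 78.6882]
plat pm [ 0.4268 -0.0279  0.108 ] top crop px [ 58.2233 296.0405]
plat pp [0.6382 0.0233 0.108 ] top crop px [ 4.4334 77.3378]
plat mp [ 0.6944 -0.2687  0.108 ] top crop px [304.1182  22.6046]
[ 1.0867  0.2634 -0.0487  1.2594 -0.      1.4155] [0.1695 0.4967 0.231 ] [-3.141  -0.0001  2.8128] 0.2
```

Triangulated wedge top edges measure 62.5 and 61 mm (62 and 60 expected), at a height of 0.129 (0.134 expected, within calibration). The mixer platform measures 217 x 297 mm with yaw about 12°. Next I check the arm's reach for a near-horizontal grasp on the rib.

```bash
cat >> h.py <<'E'
WY=np.radians(15.3)  # caddy yaw
def att(yaw,tilt,flip=1):
    """tool z tilted 'tilt' below horizontal along yaw; tool y across (left*flip)"""
    z=np.array([np.cos(yaw)*np.cos(tilt),np.sin(yaw)*np.cos(tilt),-np.sin(tilt)]); y=flip*np.array([-np.sin(yaw),np.cos(yaw),0])
    return Ro.from_matrix(np.c_[np.cross(y,z),y,z])
def eul(R): return list(R.as_euler('xyz'))
E
python3 - <<'E'
from h import *
np.set_printoptions(precision=3,suppress=True)
wx=np.array([-np.sin(WY),np.cos(WY),0]); wy=-np.array([np.cos(WY),np.sin(WY),0])
rib=(np.array([.4882,.3429,0])+[.4851,.3542,0])/2  # front middle of rib
print(rib, eyes.get_image("wrist")["mount"],eyes.get_image("wrist")["fovy"])
m=np.radians(12.3); c=np.array([.559,-.147,0]); my=np.array([-np.sin(m),np.cos(m),0]);mx=np.array([np.cos(m),np.sin(m),0])
for tilt in(0,10,20,30):
  for fl in(1,-1):
    R=att(WY,np.radians(tilt),fl); g=rib-wy*.015*1+[0,0,.105]; z=R.as_matrix()[:,2]
    out=[]
    for b,h in((0,0),(.12,.0),(0,.16)):
        q=inverse_kinematics(list(g+z*.019-z*b+[0,0,h]),eul(R)); out.append(None if q is None else np.array(q))
    R2=att(m,np.radians(tilt+90),fl);
    for y,h in((.095,.15),(.095,0),(.05,0)):
        p=c+my*y-mx*.04+[0,0,.152+h]+R2.as_matrix()[:,2]*.019
        q=inverse_kinematics(list(p),eul(R2)); out.append(None if q is None else np.array(q))
    print(tilt,fl,*out,sep=" | ")
E
```

```text
[0.487 0.349 0.   ] [[-0.001 -0.952 -0.307  0.079]
 [ 1.    -0.001 -0.     0.   ]
 [-0.    -0.307  0.952 -0.143]
 [ 0.     0.     0.     1.   ]] 65.70646984690485
0 | 1 | None | None | None | [-0.287  0.216  0.026  1.381  0.    -0.501] | [-0.287  0.279 -0.303  0.989  0.    -0.501] | [-0.363  0.306 -0.263  1.002  0.    -0.578]
0 | -1 | None | None | None | [-0.287  0.216  0.026  1.381  0.     2.64 ] | [-0.287  0.279 -0.303  0.989  0.     2.64 ] | [-0.363  0.306 -0.263  1.002  0.     2.564]
10 | 1 | None | None | None | [-0.246  0.333  0.177  1.572 -0.077 -0.454] | [-0.246  0.387 -0.151  1.189 -0.077 -0.454] | [-0.318  0.411 -0.112  1.199 -0.088 -0.526]
10 | -1 | None | None | None | [-0.246  0.333  0.177  1.572 -0.077  2.687] | [-0.246  0.387 -0.151  1.189 -0.077  2.687] | [-0.318  0.411 -0.112  1.199 -0.088  2.616]
20 | 1 | None | None | [ 0.623  0.127 -1.093 -0.849 -0.334  0.126] | [-0.211  0.455  0.325  1.762 -0.142 -0.403] | [-0.211  0.503 -0.002  1.386 -0.142 -0.403] | [-0.28   0.524  0.038  1.395 -0.163 -0.469]
20 | -1 | None | None | [ 0.623  0.127 -1.093 -0.849 -0.334 -3.015] | [-0.211  0.455  0.325  1.762 -0.142  2.738] | [-0.211  0.503 -0.002  1.386 -0.142  2.738] | [-0.28   0.524  0.038  1.395 -0.163  2.673]
30 | 1 | None | None | [ 0.606  0.032 -0.912 -0.395 -0.292  0.174] | [-0.184  0.578  0.467  1.948 -0.195 -0.349] | [-0.184  0.624  0.143  1.58  -0.195 -0.349] | [-0.248  0.644  0.185  1.589 -0.225 -0.408]
30 | -1 | None | None | [ 0.606  0.032 -0.912 -0.395 -0.292 -2.967] | [-0.184  0.578  0.467  1.948 -0.195  2.792] | [-0.184  0.624  0.143  1.58  -0.195  2.792] | [-0.248  0.644  0.185  1.589 -0.225  2.734]<sys>:0: UserWarning: Gimbal lock detected. Setting third angle to zero since it is not possible to uniquely determine all angles.
```

```bash
cat >> h.py <<'E'
from scipy.optimize import brentq
wx=np.array([-np.sin(WY),np.cos(WY),0]); wy=-np.array([np.cos(WY),np.sin(WY),0])
rib=np.array([.4868,.3488,0])
def tcp(g,R): return list(np.array(g)+R.as_matrix()[:,2]*bot.grasp_offset)
def wproj(X,d,p,rpy):
    """world point -> wrist pixel"""
    M=np.eye(4);M[:3,:3]=Ro.from_euler('xyz',rpy).as_matrix();M[:3,3]=p
    c=(np.linalg.inv(M@np.array(d["mount"]))@np.r_[X,1])[:3]; th=np.arctan2(np.hypot(c[0],c[1]),c[2]); f=210/np.tan(np.radians(d["fovy"])/2)
    return np.array([d["cx"],d["cy"]])+f*th*c[:2]/np.hypot(c[0],c[1])
def wray(d,p,rpy,px):
    f=210/np.tan(np.radians(d["fovy"])/2); u=(np.array(px)-[d["cx"],d["cy"]])/f; th=np.linalg.norm(u)
    v=np.r_[u/th*np.sin(th),np.cos(th)]; Rt=Ro.from_euler('xyz',rpy).as_matrix(); M=np.array(d["mount"])
    return Rt@M[:3,3]+p, Rt@M[:3,:3]@v
def wlook(name):
    p,r=np.array(sensors.read_eef_pos()),sensors.read_tcp_rot(); d=eyes.get_image("wrist"); cv2.imwrite(f"pics/{name}.png",d["image"][:,:,::-1]); np.savez(f"pics/{name}.npz",p=p,r=r,mount=d["mount"],cx=d["cx"],cy=d["cy"],fovy=d["fovy"]); return d,p,r
E
python3 - <<'E'
from h import *
np.set_printoptions(precision=2,suppress=True)
print(bot.grasp_offset)
B=np.array([.52,.135,0])
for t in(25,30,35,40,45,50,55):
    R=att(WY,np.radians(t),-1); z=R.as_matrix()[:,2]; g=rib-wy*.012+[0,0,.112]; out=[]
    for b,h in((0,0),(.1,0),(0,.15)):
        q=inverse_kinematics(tcp(g-z*b+[0,0,h],R),eul(R)); out.append(q if q is None else np.array(q))
    R2=att(np.radians(14.5),np.radians(90-t),1)
    for h in(0,.25):
        q=inverse_kinematics(tcp(B-[.04,0,0]+[0,0,.048+h],R2),eul(R2)); out.append(q if q is None else np.array(q))
    print(t,*out,sep=" | ")
E
```

```text
0.0187
25 | None | None | [ 0.62  0.07 -1.01 -0.62 -0.32 -2.99] | [ 0.07  0.2  -0.93  0.01  0.08 -0.17] | [ 0.07 -0.08 -0.41  0.81  0.08 -0.17]
30 | None | None | [ 0.61  0.03 -0.92 -0.41 -0.29 -2.97] | [ 0.06  0.2  -1.02 -0.16  0.1  -0.17] | [ 0.06 -0.13 -0.5   0.69  0.1  -0.17]
35 | [ 0.6   0.34 -1.1  -0.8  -0.27 -2.95] | [ 0.68  0.09 -1.14 -0.58 -0.33 -2.9 ] | [ 0.6   0.01 -0.83 -0.21 -0.27 -2.95] | [ 0.05  0.21 -1.12 -0.36  0.12 -0.17] | [ 0.05 -0.18 -0.59  0.56  0.12 -0.17]
40 | [ 0.59  0.28 -1.01 -0.57 -0.24 -2.93] | [ 0.66  0.04 -1.03 -0.33 -0.3  -2.88] | [ 0.59  0.01 -0.74 -0.03 -0.24 -2.93] | None | [ 0.03 -0.22 -0.67  0.43  0.14 -0.17]
45 | [ 0.58  0.25 -0.92 -0.36 -0.22 -2.92] | [ 0.63  0.02 -0.91 -0.12 -0.26 -2.88] | [ 0.58  0.02 -0.65  0.14 -0.22 -2.92] | None | [ 0.02 -0.25 -0.76  0.29  0.16 -0.16]
50 | [ 0.56  0.24 -0.83 -0.17 -0.19 -2.91] | [ 0.61  0.03 -0.8   0.07 -0.22 -2.87] | [ 0.56  0.04 -0.55  0.3  -0.19 -2.91] | None | [ 0.01 -0.28 -0.85  0.14  0.19 -0.16]
55 | [ 0.55  0.24 -0.74 -0.   -0.16 -2.91] | [ 0.59  0.05 -0.69  0.24 -0.18 -2.87] | [ 0.55  0.07 -0.46  0.45 -0.16 -2.91] | None | [-0.   -0.3  -0.94 -0.02  0.21 -0.15]
```

Run:
```python
from h import *
np.set_printoptions(precision=3,suppress=True)
t=np.radians(37);R=att(WY,t,-1); z=R.as_matrix()[:,2]; g=rib-wy*.012+[0,0,.112]
a=np.radians(14.5);R2=att(a,np.pi/2-t,1)
for x in(.50,.52,.54,.56): print(x,inverse_kinematics(tcp([x-.045,.14,.045],R2),eul(R2)),)
grip(.085,30)
bot.reach(tcp(g-z*.09,R),eul(R))
d,p,r=wlook("w1")
im=cv2.imread("pics/w1.png")
for k,X in dict(ribR=[.4882,.3429,.134],ribL=[.4851,.3542,.134],heel=[.5476,.3576,.134],toe=[.5304,.4177,.134],grasp=g).items():
    q=wproj(np.array(X),d,p,r); print(k,q); cv2.circle(im,tuple(int(round(v)) for v in q),2,(255,0,255),1)
cv2.imwrite("pics/w1m.png",cv2.resize(im,(800,600),interpolation=cv2.INTER_CUBIC)); print(p,r,sensors.read_t(),sensors.read_joint_pos())
```

```text
0.5 None
0.52 [ 0.058  0.227 -1.177 -0.469  0.117 -0.157]
0.54 [ 0.054  0.247 -1.133 -0.445  0.119 -0.159]
0.56 [ 0.051  0.267 -1.089 -0.421  0.121 -0.162]
ribR [296.188 219.568]
ribL [277.416 219.608]
heel [296.583 150.171]
toe [213.195 151.941]
grasp [286.482 222.142]
[0.443 0.337 0.155] [-3.141 -0.925  0.267] 4.15 [ 0.661  0.092 -1.095 -0.502 -0.312 -2.896]
```

View pics/w1m.png

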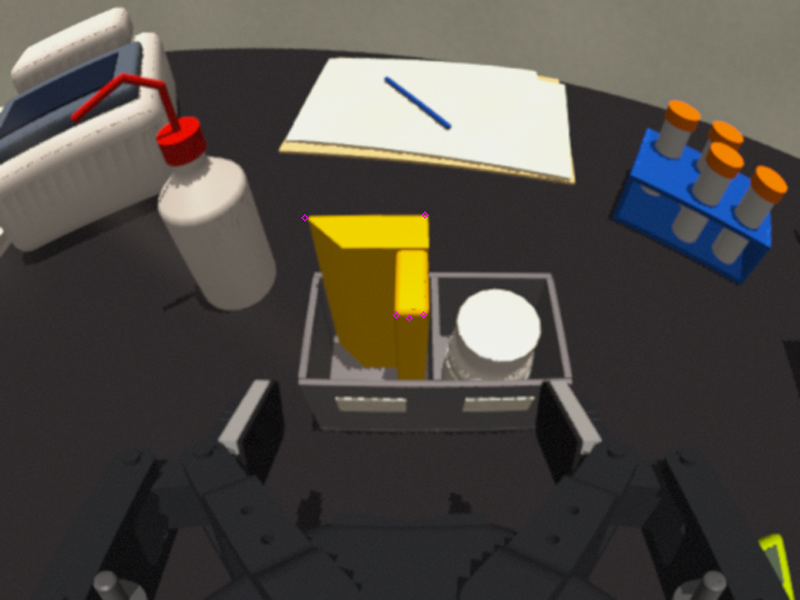

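The wrist view shows the rib end face at x 397–429, y 250–315 (in the 800-wide picture). My predicted points fall within about 1.5 mm of it and the top height of 0.134 is confirmed. I shift 1.5 mm to the right and grasp.

Run:
```python
from h import *
np.set_printoptions(precision=3,suppress=True)
t=np.radians(37);R=att(WY,t,-1); z=R.as_matrix()[:,2]; g=rib-wy*.012-wx*.0015+[0,0,.112]
hit=bot.servo_line(tcp(g,R),eul(R),max_speed=.08,until_force=12); print("hit",hit,sensors.read_eef_pos(),tcp(g,R))
if not hit:
    w=grip(.0,90); print(w,sensors.read_grip_width(),sensors.read_finger_force(),sensors.read_contact_force())
    print(bot.servo_line(tcp(g+[0,0,.15],R),max_speed=.1),sensors.read_grip_width(),sensors.read_contact_force(),sensors.read_t())
    d,p,r=wlook("w2"); im=cv2.imread("pics/w2.png"); cv2.imwrite("pics/w2m.png",im)
```

```text
hit False [0.513 0.354 0.101] [np.float64(0.5131756659660226), np.float64(0.35446044832463347), np.float64(0.10074605906705669)]
False 0.014460113387592703 88.18819284439087 [-2.726 -0.222  3.109]
False 0.014761521792420297 [ 0.592 -0.194 -3.213] 7.7167
```

View pics/w2m.png

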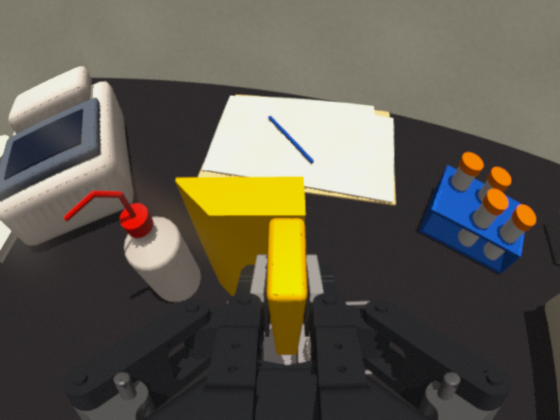

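Held by the rib with a 15 mm finger opening, upright. The rib runs straight down between the pads at (287,300). Now I carry it to the free bench area, turn it onto its base and set it down there for a vertical regrasp.

Run:
```python
from h import *
np.set_printoptions(precision=3,suppress=True)
p,r=np.array(sensors.read_eef_pos()),sensors.read_tcp_rot(); d=dict(np.load("pics/w2.npz"))
gg=p-Ro.from_euler('xyz',r).as_matrix()[:,2]*bot.grasp_offset
hl=gg+wy*(-.042)-wx*.008+[0,0,.022]; print("heel pred",wproj(hl+wy*0,d,p,r),"toe",wproj(hl+wx*.062-wy*.0,d,p,r), "heel is 60-12=48 back:",wproj(hl-wy*.006,d,p,r))
t=np.radians(37); a=np.radians(14.5);R2=att(a,np.pi/2-t,1)
G=np.array([.515,.14,0])
bot.reach(tcp(G+[0,0,.26],R2),eul(R2)); print(sensors.read_grip_width(),sensors.read_t())
bot.servo_line(tcp(G+[0,0,.065],R2),eul(R2),max_speed=.15)
hit=bot.servo_line(tcp(G+[0,0,.042],R2),max_speed=.02,until_force=4)
print(hit,np.array(sensors.read_eef_pos())-R2.as_matrix()[:,2]*bot.grasp_offset,sensors.read_contact_force(),sensors.read_wrist_torque(),sensors.read_t())
d,p,r=wlook("w3")
S=cam("scene");cv2.imwrite("pics/s3.png",cv2.resize(S["image"][180:330,190:390,::-1],(800,600),interpolation=cv2.INTER_CUBIC))
```

```text
heel pred [303.747 186.998] toe [172.855 188.003] heel is 60-12=48 back: [303.312 177.031]
0.0149945896018386 10.1333
True [0.515 0.14  0.048] [-1.129 -0.024  6.708] [ 0.051  0.195 -0.057] 12.3917
```

View pics/s3.png

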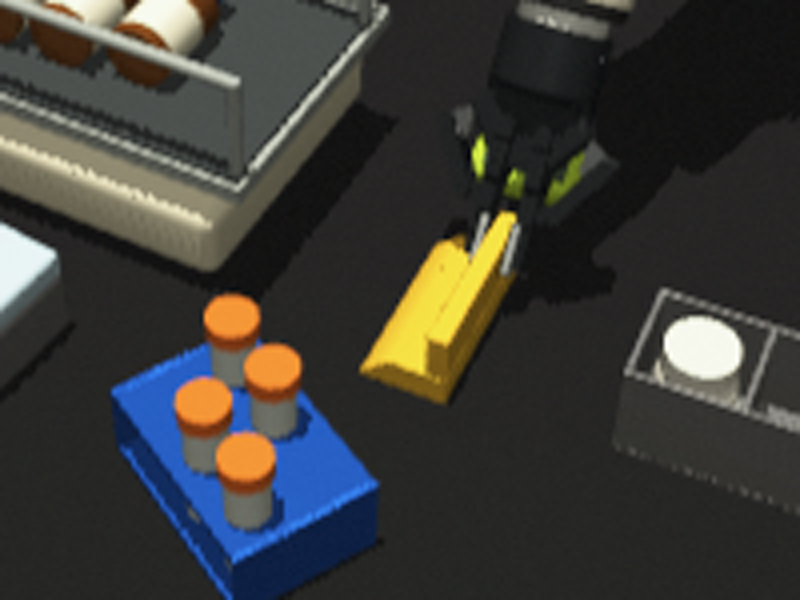

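The wedge lies flat on its base on the bench, toe towards the mixer; contact came at exactly 48 mm grasp height. I release it, look at the mixer closely, then regrasp from above.

Run:
```python
from h import *
np.set_printoptions(precision=3,suppress=True)
t=np.radians(37); a=np.radians(14.5);R2=att(a,np.pi/2-t,1); G=np.array([.515,.14,.048]); z=R2.as_matrix()[:,2]
grip(.06); bot.servo_line(tcp(G-z*.09,R2),max_speed=.15); grip(.085)
m=np.radians(12.3);R=att(m,np.pi/2,1); c=np.array([.559,-.147,0]); mx=np.array([np.cos(m),np.sin(m),0]);my=np.array([-mx[1],mx[0],0])
bot.reach(tcp(c-mx*.03+my*.03+[0,0,.34],R),eul(R)); d,p,r=wlook("w4"); print(p,r,sensors.read_t())
bot.reach(tcp(c-mx*.03-my*.05+[0,0,.34],R),eul(R)); d2,p2,r2=wlook("w5"); print(p2,r2,sensors.read_t())
im=cv2.imread("pics/w4.png");
for X in([0,-.120,.105],[0,-.12,.149],[-.092,.138,.182],[-.092,-.138,.182],[.092,.138,.182],[.092,-.138,.182],[-.11,.15,.108],[.11,.15,.108],[-.11,-.15,.108],[.11,-.15,.108]):
    q=wproj(c+mx*X[0]+my*X[1]+[0,0,X[2]],d,p,r); cv2.circle(im,tuple(int(round(v)) for v in q),2,(255,0,255),1)
cv2.imwrite("pics/w4m.png",cv2.resize(im,(800,600),interpolation=cv2.INTER_CUBIC))
```

```text
[ 0.523 -0.124  0.321] [ 3.141 -0.    -2.927] 15.7667
[ 0.54  -0.203  0.321] [ 3.141 -0.001 -2.928] 16.2333
```

View pics/w4m.png

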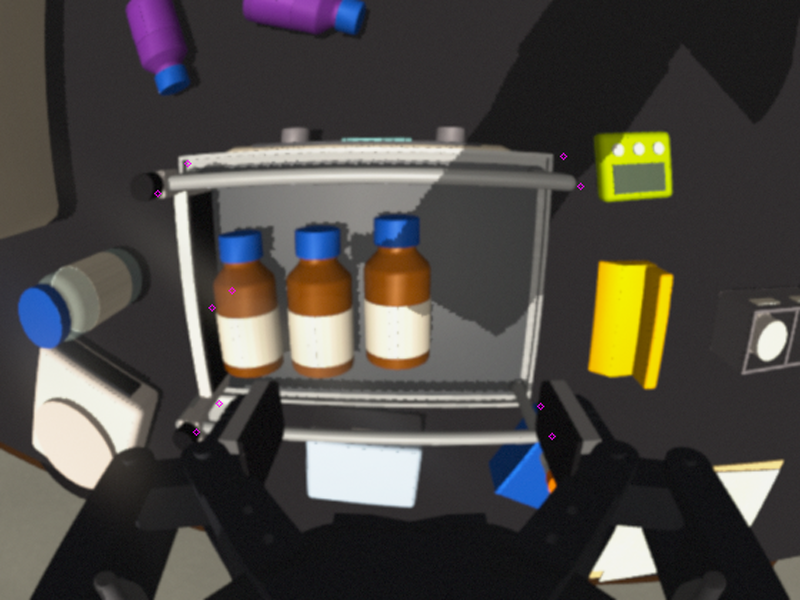

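The view shows bottles at x≈247, 320 and 397, axes vertical in the picture. The end bar's top edge is at x≈203–212, the platform edge at +y is at x≈553, and the wedge lies at (632,325). The mixer sits about 6 mm further to -y than estimated. I check the numbers and take the wedge by its middle.

```bash
cat >> h.py <<'E'
m=np.radians(12.0); mx=np.array([np.cos(m),np.sin(m),0]);my=np.array([-mx[1],mx[0],0]); c=np.array([.559,-.147,0])-.006*my-.002*mx
E
python3 - <<'E'
from h import *
np.set_printoptions(precision=4,suppress=True)
d=dict(np.load("pics/w4.npz")); p,r=d["p"],d["r"]; s=.7
def W(px,z): o,v=wray(d,p,r,np.array(px)*s); return o+v*(z-o[2])/v[2]
def M(px,z): q=W(px,z)-c; return np.array([q@mx,q@my])
for n,px,z in(("pm",(553,155),.108),("mm",(183,160),.108),("barTopEdge",(205,300),.149),("b1",(247,300),.14),("b2",(320,300),.14),("b3",(397,295),.14),("b1cap",(241,232),.13),("b1bot",(250,376),.13),("b3cap",(397,215),.13),("b3bot",(397,367),.13),("b2cap",(318,228),.13),("b2bot",(320,373),.13)): print(n,M(px,z))
a=np.radians(14.5); X=np.array([np.cos(a),np.sin(a),0]); G=np.array([.515,.14,.06])
print("rib pred px near/far",wproj(G-X*.022,d,p,r)/s,wproj(G+X*.108,d,p,r)/s, "seen near",W((660,270),.06),"far",W((650,388),.06),G-X*.022,G+X*.108)
E
```

```text
pm [-0.1092  0.1477]
mm [-0.1096 -0.1487]
barTopEdge [-0.003  -0.1193]
b1 [-0.0002 -0.0876]
b2 [-0.0005 -0.0298]
b3 [-0.0046  0.0274]
b1cap [-0.0511 -0.0914]
b1bot [ 0.0704 -0.0972]
b3cap [-0.0619  0.0273]
b3bot [0.0589 0.0269]
b2cap [-0.0528 -0.0308]
b2bot [ 0.0654 -0.036 ]
rib pred px near/far [667.0545 273.4781] [649.6532 388.3394] seen near [0.4923 0.1247 0.06  ] far [0.6191 0.1673 0.06  ] [0.4937 0.1345 0.06  ] [0.6196 0.167  0.06  ]
```

Everything is consistent: platform corners at ±0.109 and ±0.148, end bar at -0.119, bottles at y = -0.09, -0.03 and +0.027. The wedge is where I set it. I pick it up and set it on the mat at y≈+0.088.

Run:
```python
from h import *
np.set_printoptions(precision=4,suppress=True)
a=np.radians(14.5); X=np.array([np.cos(a),np.sin(a),0]); G=np.array([.515,.14,0])+X*.043; R=att(a,np.pi/2,1)
bot.reach(tcp(G+[0,0,.15],R),eul(R))
hit=bot.servo_line(tcp(G+[0,0,.047],R),eul(R),max_speed=.1,until_force=10); print(hit)
if not hit:
    grip(0,90); print(sensors.read_grip_width(),sensors.read_contact_force())
    bot.servo_line(tcp(G+[0,0,.29],R),max_speed=.2)
    print(sensors.read_grip_width(),sensors.read_contact_force(),sensors.read_t())
    Rm=att(m,np.pi/2,1); P=c+my*(.088+.023)
    bot.reach(tcp(P+[0,0,.29],Rm),eul(Rm))
    bot.servo_line(tcp(P+[0,0,.165],Rm),eul(Rm),max_speed=.12)
    hit=bot.servo_line(tcp(P+[0,0,.146],Rm),max_speed=.02,until_force=4)
    print(hit,np.array(sensors.read_eef_pos())[2]+.0187,sensors.read_contact_force(),sensors.read_wrist_torque(),sensors.read_t())
    S=cam("scene");cv2.imwrite("pics/s6.png",cv2.resize(S["image"][120:255,140:320,::-1],(800,600),interpolation=cv2.INTER_CUBIC))
```

```text
False
0.015057971486850575 [-1.6556 -0.732   5.6018]
0.014893549516970543 [-0.0723  0.522  -2.2596] 20.9083
True 0.15225778944705773 [-2.4754  0.0695  6.2181] [0.0672 0.3111 0.0076] 23.5667
```

View pics/s6.png

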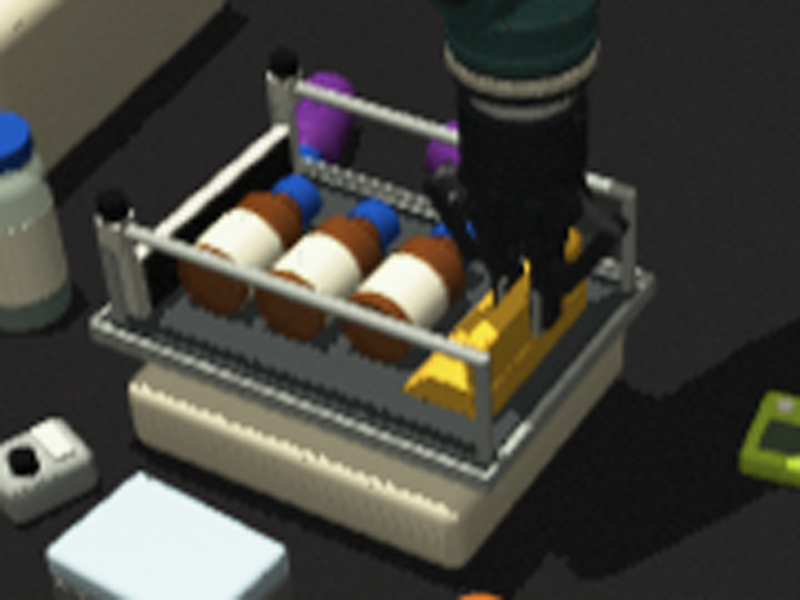

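The wedge is flat on the mat (grasp height 0.152 = 105 + 47 mm), beside bottle 3, sloping face towards the bottles. I push.

Run:
```python
from h import *
np.set_printoptions(precision=4,suppress=True)
P0=np.array(sensors.read_eef_pos()); y=lambda:(np.array(sensors.read_eef_pos())-c)@my-.023
F=lambda:np.array(sensors.read_contact_force())
def to(yt,v,f):
    p=np.array(sensors.read_eef_pos()); t=p-my*(y()-yt); t[2]=P0[2]
    h=bot.servo_line(list(t),max_speed=v,until_force=f); print(yt,h,"y",round(y(),4),"F",F()@my,F(),sensors.read_t()); return h
print(y(),F()@my)
to(.060,.02,8)
to(.054,.015,8)
for yt in np.arange(.052,.041,-.002):
    if to(yt,.01,6) or F()@my>9: break
```

```text
0.08804763075629721 0.8285635159564708
0.06 False y 0.0599 F 1.8640383911634855 [0.231  1.9548 4.3558] 25.175
0.054 False y 0.0538 F 0.43540306036661264 [-0.1568  0.4118  4.5544] 25.725
0.052 False y 0.052 F 3.7971914812570895 [-0.8095  3.71    4.018 ] 26.075
0.049999999999999996 False y 0.0501 F 4.684198339852668 [-0.9453  4.5879  4.3522] 26.425
0.047999999999999994 False y 0.0481 F 3.7667626681324475 [-0.8725  3.6655  5.7537] 26.775
0.04599999999999999 False y 0.0461 F 4.198248800690741 [-1.332   4.0089  5.033 ] 27.125
0.04399999999999999 False y 0.0442 F 4.282539979855685 [-0.2219  4.331   5.5538] 27.475
0.04199999999999999 True y 0.0436 F 1.391353466950521 [-0.561   1.3032  3.7098] 27.6833
```

Run:
```python
from h import *
np.set_printoptions(precision=4,suppress=True)
y=lambda:(np.array(sensors.read_eef_pos())-c)@my-.023
print(y(),sensors.read_contact_force())
d,p,r=wlook("w7"); S=cam("scene"); im=cv2.imread("pics/w7.png")
a=cv2.resize(im,(450,338)); b=cv2.resize(S["image"][120:240,150:310,::-1],(800,600),interpolation=cv2.INTER_CUBIC)[:,:400]
o=np.hstack([b[:600],cv2.resize(im[60:360,60:260],(400,600),interpolation=cv2.INTER_CUBIC)])
cv2.imwrite("pics/m7.png",o)
```

```text
0.04364446831252324 [-0.561   1.3032  3.7098]
```

View pics/m7.png

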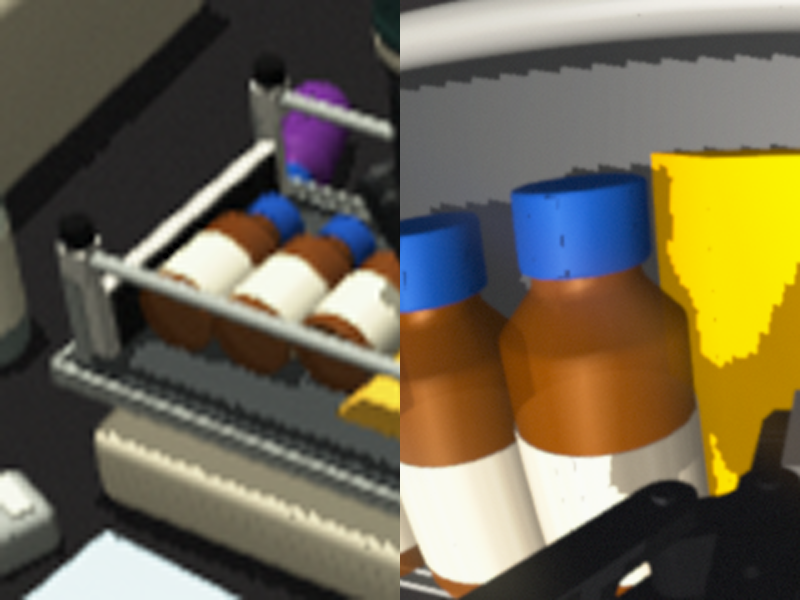

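The three bottles look closed together, but whether bottle 1 touches the bar is unclear at (150,300). The force does not yet show a firm stop, so I continue in small steps.

Run:
```python
from h import *
np.set_printoptions(precision=3,suppress=True)
y=lambda:(np.array(sensors.read_eef_pos())-c)@my-.023
F=lambda:np.array(sensors.read_contact_force())
z0=sensors.read_eef_pos()[2]; yt=y()
for k in range(8):
    yt-=.001; p=np.array(sensors.read_eef_pos()); t=p-my*(y()-yt); t[2]=z0
    h=bot.servo_line(list(t),max_speed=.008,until_force=14); bot.hold(.1); f=F(); print(h,round(y(),4),"Fy",round(f@my,2),f,sensors.read_wrist_torque(),sensors.read_t())
    if h or f@my>10: break
```

```text
False 0.0435 Fy 7.99 [-0.973  7.967  8.237] [ 1.365  0.162 -0.015] 28.2
False 0.0429 Fy 10.49 [-3.113 10.065 10.082] [1.843 0.276 0.021] 28.575
```

Run:
```python
from h import *
np.set_printoptions(precision=4,suppress=True)
d,p,r=wlook("w8"); im=d["image"]; hsv=cv2.cvtColor(im,cv2.COLOR_RGB2HSV)
mk=cv2.inRange(hsv,(100,150,60),(125,255,255)); n,l,st,ce=cv2.connectedComponentsWithStats(mk)
wy0=(p-c)@my-.023; print("wedge y",wy0)
for i in range(1,n):
    if st[i,4]<300: continue
    x,y,w,h,_=st[i]; row=y+h//2; cols=np.where(l[row]==i)[0]
    o,v=wray(d,p,r,(cols.mean(),row)); out=[]
    for z in(.13,.135):
        X=o+v*(z-o[2])/v[2]; out.append(((X-c)@mx,(X-c)@my))
    print("wrist cap",st[i],np.array(out))
for nme in("scene","top"):
    D=cam(nme); hs=cv2.cvtColor(D["image"],cv2.COLOR_RGB2HSV)
    for col,lo,hi in(("blue",(100,130,50),(125,255,255)),("amber",(5,130,40),(16,255,255))):
        mk=cv2.inRange(hs,lo,hi); n,l,st,ce=cv2.connectedComponentsWithStats(mk)
        for i in range(1,n):
            if st[i,4]<12: continue
            X=onz(D,ce[i],.13)-c
            if abs(X@mx)<.12 and abs(X@my)<.2: print(nme,col,ce[i],st[i],X@mx,X@my)
```

```text
wedge y 0.042925136741167456
wrist cap [  0   3  31  33 820] [[-0.1468 -0.0909]
 [-0.1444 -0.0856]]
wrist cap [ 116  147   70   52 3190] [[-0.0498 -0.0002]
 [-0.0508  0.002 ]]
wrist cap [  42  167   62   49 2471] [[-0.0418 -0.0508]
 [-0.043  -0.0468]]
wrist cap [   0  174   42   44 1553] [[-0.0398 -0.0955]
 [-0.0411 -0.09  ]]
scene blue [209.3333 153.9167] [207 153   6   3  12] -0.09230999360960906 -0.11211650978149472
scene blue [205.3333 161.9825] [200 158  11  10  57] -0.05122297778461857 -0.09907469857927942
scene blue [219.7241 166.431 ] [214 163  11  10  58] -0.05290876852866344 -0.04852513073393227
scene amber [206.2099 168.1852] [191 162  30  15 162] -0.02645208696965875 -0.07910871606021153
scene amber [230.2976 175.7619] [222 170  15  15  84] -0.02915811289101811 0.00336619787910303
scene amber [197.6176 188.0184] [178 178  46  20 272] 0.0626209235067061 -0.047853135705785275
scene amber [200.5    180.0833] [197 179   8   4  12] 0.02887508531723616 -0.06136639746417466
scene amber [217.0541 185.1081] [211 183  13   6  37] 0.025634447943333687 -0.006809890377758914
top blue [388.5455 215.9495] [382 211  14  10  99] -0.03920809693608667 -0.09969892894961066
top blue [372.1194 220.1642] [368 216   9   9  67] -0.04140079851495152 -0.05374710849341935
top amber [385.5263 179.3158] [382 178   8   4  19] 0.06082468227025203 -0.11614809167925369
top amber [384.024 204.816] [372 197  24  19 250] -0.007109620450933338 -0.09512739537821255
```

The row is closed. The bottle axes lie about 50 mm apart (≈ -0.099, -0.051, 0.000), and the wedge is 43 mm from the last axis, as it should be. My frame is simply 5 mm off. The push resistance is now stiff. I release and rise straight up, then check.

Run:
```python
from h import *
np.set_printoptions(precision=4,suppress=True)
grip(.03); p=np.array(sensors.read_eef_pos()); print(sensors.read_contact_force())
bot.servo_line(list(p+[0,0,.06]),max_speed=.08); bot.servo_line(list(p+[0,0,.22]-mx*.04-my*.03),max_speed=.15); bot.hold(.3)
d,p,r=wlook("w9"); print(sensors.read_t(),p)
im=cv2.imread("pics/w9.png"); cv2.imwrite("pics/w9m.png",cv2.resize(im,(800,600),interpolation=cv2.INTER_CUBIC))
```

```text
[-0.2722 -0.5922  0.7354]
31.5417 [ 0.5116 -0.1278  0.3531]
```

View pics/w9m.png

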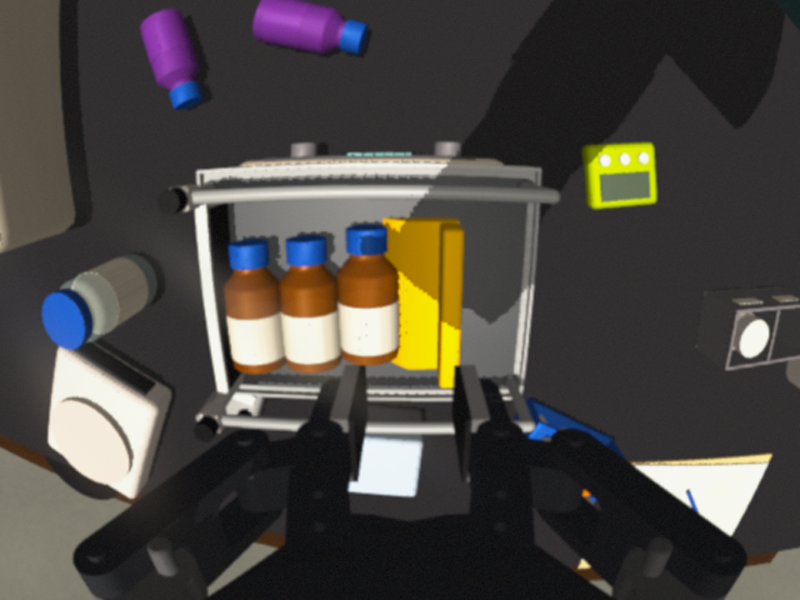

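The final view shows the three bottles closed up at x≈252, 309 and 368, with the wedge against bottle 3 (385–462) lying square. Everything else appears undisturbed. I verify bottle 3's height across two views, then hand in if it is on the mat.

Run:
```python
from h import *
np.set_printoptions(precision=4,suppress=True)
def caps(n):
    d=dict(np.load(f"pics/{n}.npz")); im=cv2.imread(f"pics/{n}.png"); mk=cv2.inRange(cv2.cvtColor(im,cv2.COLOR_BGR2HSV),(100,150,60),(125,255,255))
    N,l,st,ce=cv2.connectedComponentsWithStats(mk); R=[]
    for i in range(1,N):
        if st[i,4]<200: continue
        o,v=wray(d,d["p"],d["r"],(st[i,0]+st[i,2]/2-.5,st[i,1]+st[i,3]/2-.5)); X=o+v*(.13-o[2])/v[2]-c
        if abs(X@mx)<.09 and abs(X@my)<.13: R.append((X@my,X@mx,o,v))
    return sorted(R,key=lambda a:a[0])
A,B=caps("w8"),caps("w9")
print([(round(a[0],4),round(a[1],4)) for a in A],[(round(a[0],4),round(a[1],4)) for a in B])
for a,b in zip(A[-2:],B[-2:]):
    X,e=tri(a[2:],b[2:]); print((X-c)@mx,(X-c)@my,X[2],e)
d=dict(np.load("pics/w9.npz"))
for px,z in(((452,228),.165),((450,386),.165),((395,222),.107)):
    o,v=wray(d,d["p"],d["r"],np.array(px)*.7);X=o+v*(z-o[2])/v[2]-c;print("rib/step",X@mx,X@my)
```

```text
[(np.float64(-0.0949), np.float64(-0.0401)), (np.float64(-0.0504), np.float64(-0.0418)), (np.float64(-0.0002), np.float64(-0.0501))] [(np.float64(-0.1004), np.float64(-0.0405)), (np.float64(-0.0491), np.float64(-0.0425)), (np.float64(0.0006), np.float64(-0.0507))]
-0.04268007547077218 -0.048527046884279924 0.13236995402426227 0.0006176452069692125
-0.05078330809386351 0.0007548432764512552 0.1320923079578094 0.0005968402116414342
rib/step -0.06545437321438753 0.0661730595701311
rib/step 0.062447882918424735 0.06829882812745956
rib/step -0.06115065681098738 0.023527814472209425
```

```bash
python3 -c "
from h import *
print(sensors.read_t(),bot.close_job())"
```

```text
the job is handed in; nothing more can be done
31.5417 None
```

The job is handed in at 31.5 s: the wedge lies flat and square across the platform with its slope against bottle 3. The three bottles are closed up against the end bar (axes about 50 mm apart, bottles 2 and 3 measured level, firm resistance at the end of the push), and nothing else was seen to have moved.

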